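# Angle the instrument cassette past the post into its dock

### The job

Put the long steel instrument cassette away in its white dock by pushing it along the bench: from where the robot stands, get its left-hand end in behind the short steel post first, then push the right-hand end in, until the whole cassette lies in the dock flush along the back fence. Never lift or tip the cassette, and leave the spray can, the jar and the little pot where they stand.

Things in the scene. Friction and masses are not known exactly. Their poses are not given: they have to be found in the camera images.
- cassette_center (a point): Centre of the long closed steel instrument cassette, a plain box 200 mm long (its y axis), 44 wide (x), 30 high (z), loose on the bench; this point is 15 mm above its underside. 0.2 to 0.4 kg. It starts nearer the robot than the dock and to its right, roughly parallel to it; its x points roughly away from the robot, its y roughly to the robot's left.
- cassette_left (a point): Middle of the cassette's left-hand end face (100 mm along the cassette's +y from its centre, 15 mm above its underside)
- cassette_right (a point): Middle of the cassette's right-hand end face (100 mm along the cassette's -y from its centre, 15 mm above its underside)
- dock: White dock fixed to the bench, open towards the robot, no floor. Origin on the bench, middle of the back fence's inner face; x points into the fence (away from the robot), y left along it. Inner faces of the end cheeks at y = +120 and -120 mm; cheeks reach to x = -70 mm. Walls 12 mm thick, 28 high. Cassette centre line is at x = -22 mm when flush.
- post: Short upright steel post, black rubber cap, fixed in front of the dock: 20 mm diameter, 50 high, origin at the centre of its foot, axes parallel to the dock's. It stands at x = -90 mm in the dock's frame (80 mm clear to the fence), 35 to 60 mm left of the dock's middle. Right of it the mouth is too short for the cassette broadside: the left end must pass behind it at a slant.
- spray: Spray can, 52 mm diameter, 150 mm high, standing; origin at the centre of its underside. Leave it alone.
- jar: Amber jar with white lid, 60 mm diameter, 70 mm high; origin at the centre of its underside. Leave it alone.
- pot: White ceramic pot, 64 mm rim diameter, 50 mm high; origin at the centre of its underside. Leave it alone.
Things that resemble listed ones, but are neither listed nor needed, are in the scene too. Several things look just like the post: the one meant starts farthest to the robot's right.

How it is judged (in metres and radians):
On the way:
1. the cassette's left-hand end is in behind the post while its right-hand end is still outside the dock (y of cassette_left in the frame of post above 0 m and x of cassette_left in the frame of dock above -0.08 m and x of cassette_right in the frame of dock below -0.06 m), for 0.1 s.
At the end, for the whole second after the job is handed in: The cassette lies flat on the bench inside the dock, between the two cheeks and behind the post, both ends within 7 mm of touching the back fence and parallel to it within 0.06 rad, at rest and released; the bystanders are where they were (x of each of cassette_left, cassette_right in the frame of dock above -0.029 m and y of cassette_left in the frame of dock below 0.123 m and y of cassette_right in the frame of dock above -0.123 m and angle between the y axis of cassette_center and the y axis of dock, either way round below 0.06 rad and height (world z) of cassette_center below 0.019 m and angle between cassette_center's own z axis and vertical below 0.06 rad and distance of each of spray, jar, pot from where it was at the start of the episode below 0.02 m and linear speed of cassette below 0.01 m/s).
It fails at once if the cassette is lifted more than 10 mm off the bench (height (world z) of cassette_center above 0.025 m).
It fails at once if the cassette is tipped by more than 0.2 rad (angle between cassette_center's own z axis and vertical above 0.2 rad).
It fails at once if the spray is moved more than 20 mm or tipped (distance of spray from where it was at the start of the episode above 0.02 m or angle between spray's own z axis and vertical above 0.3 rad).
It fails at once if the jar is moved more than 20 mm or tipped (distance of jar from where it was at the start of the episode above 0.02 m or angle between jar's own z axis and vertical above 0.3 rad).
It fails at once if the pot is moved more than 20 mm or tipped (distance of pot from where it was at the start of the episode above 0.02 m or angle between pot's own z axis and vertical above 0.3 rad).
It also fails if it takes over 72 s, if anything falls off the work surface, if the arm or the gripper's body presses on something with over 40 N, if the wrist force passes 120 N, or if a joint passes its speed limit or range.

### The arm

A 6-joint arm with a two-finger parallel gripper is mounted at the origin on the work surface. World frame = base frame: x ahead of the robot, y to its left, z up, the work surface at z = 0. Lengths are in m, angles in degrees, forces in N, time in s.
With the tool pointing down it reaches from about 0.4 to 0.825 m from the base axis. Payload 7 kg.
Tool frame: the origin (TCP) lies on the centre line of the jaws, within the pads' length; the fingertips stand 17 mm ahead of it and the grasp point (between the pads) lies 2 mm behind it; y points along the fingers, z is the direction in which the jaws open and shut, and the axes are right-handed (so a half turn about y gives the same grasp; the last joint's range is limited). The gripper opens to 88 mm and grips with 3 to 60 N. Pads are 19 mm wide; open, the fingers measure 130 mm over their backs; the gripper's body (78 mm by 193 mm) begins 47 mm behind the grasp point.
Start: joints at [84.345, 20.546, 0.682, 0, -70.136, -16.507], TCP at [0.255, 0.625, 0.244] pointing down, gripper open.
Joint ranges: [-176.03, 176.03], [-82.01, 121.73], [-58.28, 71.71], [-173.87, 95.51], [-174.79, -0.11], [-173.66, 173.66]. Speed limits (degrees/s): [136.94, 136.94, 172.46, 180, 180, 180].

### API

Orientations are given as [roll, pitch, yaw] about the fixed x, y, z axes, in that order (R = Rz(yaw) Ry(pitch) Rx(roll)).
In Python, from plant import r, capture, camera_info gives the robot as it stands. The module is installed in compiled form; this text tells all that it offers.
- The arm moves only by the tool apply_moves, never from a script. Its argument "deltas" is a list of rows, each an object of numbers: "tx", "ty", "tz": the shift along the tool's x, y, z in m; "turn": the turn about the tool's y in rad; "gripper": the finger opening in m, from 0 to 0.0876. A call has 1 to 5 rows; each row is the pose to reach, as a shift and turn from the pose commanded when the call began, along the tool's axes at that moment; what a row does not reach only later rows make up. A row lasts 1/10 s, in which the tool goes at most 50 mm and 8.59 degrees, less where a joint would pass 70% of its speed; a pose out of reach is approached as far as the arm can. A call with a gripper value outside its range is refused whole. The fingers move at their own pace and stop on an object; "newtons" is the grip in N (left out, the last holds). Time passes only in rows, so rows that repeat a pose let the fingers close. It gives the time, the measured TCP pose, the force and the opening at its end, in the units of the state.
- r.get_state(): the state, without advancing time (a new reading comes with each control period).
- capture(name): name is "scene" or "top"; returns (picture, depth): 420x560x3 uint8, red, green, blue; 420x560 float32, m along the optical axis (not along the pixel's ray), 0 where there is no reading.
- camera_info(name): a dict with "K" (3x3 intrinsics, pixels), "eye" and "orientation" of the camera in the world. Camera axes: x right, y up, looking along -z (the intrinsics and any distortion apply to the point x, -y, -z); pixel columns grow to the right and rows downward; lengths in m; the calibration is good to about 2 mm. A picture is of the moment at which its call begins. camera_info takes no time and is no camera call.
- r.close_job(): hands the job in, once; it reports no verdict.
The state is a dict: "time_s": time; "joints": joint angles; "qd": joint speeds; "joint_torque": joint torques, N m; "tcp_pos": TCP position; "eef_rot": TCP orientation; "contact_force": force on the tool from outside, world axes, zero at the start; "moment": the same for the moment, N m; "gripper_width": finger opening in m.
Only numpy, scipy, OpenCV 4.12 (cv2) and the standard library are available. Lean on these libraries where they do the work, as an engineer would, in place of code of your own. Each camera call takes 0.05 s, during which the arm holds its last target.

## Working session

There is one attempt and no reset: what is moved stays moved. The work goes in short steps, Python scripts to look and compute and a tool call to move; the robot and the scene stay as the last step left them, time stands still between calls to the robot, and variables do not carry over. Pictures are saved under pics/ and viewed, and the job is handed in when it is done.

Besides the shell and the picture viewer there is one more tool, called as a command line: name --argument value ..., lists and objects as JSON in quotes. apply_moves: Moves the arm, as the interface text tells. Its arguments: {"type":"object","properties":{"deltas":{"type":"array","items":{"type":"object","properties":{"tx":{"type":"number"},"ty":{"type":"number"},"tz":{"type":"number"},"turn":{"type":"number"},"gripper":{"type":"number"}}}},"newtons":{"type":"number"}},"required":["deltas"]}

```bash
mkdir -p pics; ls
python3 - <<'E'
from plant import r,capture,camera_info
import cv2,numpy as np
print(r.get_state())
for n in("scene","top"):
    p,d=capture(n); cv2.imwrite(f"pics/{n}0.png",p[:,:,::-1]); np.save(f"pics/{n}0.npy",d); np.save(f"pics/{n}0c.npy",p)
    print(camera_info(n))
E
```

```text
pics
{'time_s': 0.0, 'joints': array([ 8.43434648e+01,  2.05939884e+01,  6.34661482e-01, -2.11137832e-02,
       -7.01377160e+01, -1.65041075e+01]), 'qd': array([ 0.01655913,  0.02802894,  0.12277896, -0.06505247,  0.01147747,
       -0.01066215]), 'joint_torque': array([ 5.64721831e-04, -5.82716238e+01,  2.93055475e+01,  6.99728832e+00,
        6.95289214e-03, -1.73808612e-04]), 'tcp_pos': array([0.2544861 , 0.62468562, 0.24259748]), 'eef_rot': array([-8.99013164e+01,  8.54072629e-03,  1.57832174e+02]), 'contact_force': array([0.47929958, 0.18873716, 0.26268811]), 'moment': array([ 0.00180571, -0.02152552,  0.03583264]), 'gripper_width': 0.08789982462565205}
{'K': array([[530.57817762,   0.        , 285.52489302],
       [  0.        , 530.57817762, 205.19723856],
       [  0.        ,   0.        ,   1.        ]]), 'eye': array([ 1.16497858, -0.5904923 ,  0.78045812]), 'orientation': array([49.14885096,  0.41255053, 42.72667931])}
{'K': array([[502.52387841,   0.        , 277.39339143],
       [  0.        , 502.52387841, 207.20166721],
       [  0.        ,   0.        ,   1.        ]]), 'eye': array([ 0.35578443, -0.02318386,  1.27158617]), 'orientation': array([ 1.28044194e+01,  2.44806746e-02, -8.66780148e+01])}
```

View pics/scene0.png

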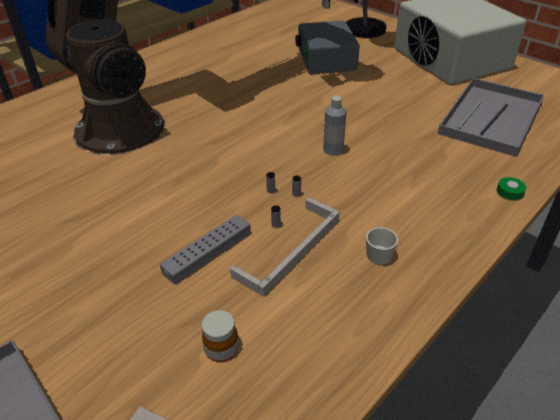

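View pics/top0.png

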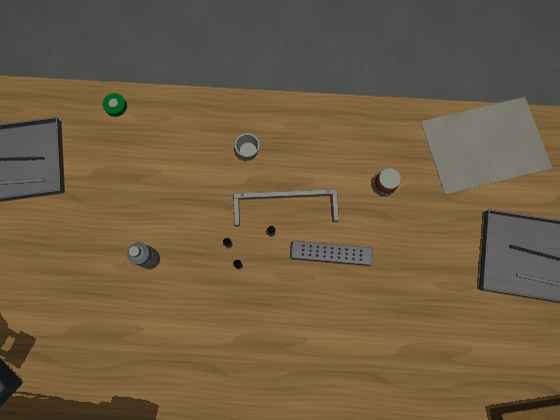

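The top view (up is away from the robot, left is the robot's left) shows these objects:
- Dock with its fence from (236,195) to (336,192).
- Cassette at (291–372, 241–265).
- Jar at (388,180), pot at (247,146) and can at (140,253).

There are three post-like things: (271,231), (227,243) and (238,264). The one at (271,231) is farthest right and stands in front of the dock's mouth, so it fits the description. I'll measure it and confirm it in a crop.

```bash
cat > h.py <<'E'
import numpy as np,cv2
from scipy.spatial.transform import Rotation as R
from plant import camera_info
def ray(n,uv,z):
    c=camera_info(n);uv=np.atleast_2d(np.array(uv,float))
    K=c['K'];d=np.c_[(uv[:,0]-K[0,2])/K[0,0],-(uv[:,1]-K[1,2])/K[1,1],-np.ones(len(uv))]
    d=R.from_euler('xyz',c['orientation'],degrees=True).apply(d)
    e=c['eye'];return e+d*((z-e[2])/d[:,2])[:,None]
def cloud(n,dep):
    c=camera_info(n);K=c['K'];v,u=np.indices(dep.shape)
    p=np.stack([(u-K[0,2])/K[0,0]*dep,-(v-K[1,2])/K[1,1]*dep,-dep],-1)
    return R.from_euler('xyz',c['orientation'],degrees=True).apply(p.reshape(-1,3)).reshape(p.shape)+c['eye']
E
python3 - <<'E'
from h import *
for n,roi in(("top",(180,120,240,160)),("scene",(150,150,260,160))):
    im=np.load(f"pics/{n}0c.npy")[:,:,::-1];x,y,w,h=roi
    cv2.imwrite(f"pics/crop_{n}.png",cv2.resize(im[y:y+h,x:x+w],None,fx=3,fy=3,interpolation=cv2.INTER_CUBIC))
    d=np.load(f"pics/{n}0.npy");P=cloud(n,d)
    for lo,hi in((0.012,0.036),(0.036,0.2)):
        m=((P[...,2]>lo)&(P[...,2]<hi)&(d>0)&(P[...,0]>.35)&(P[...,0]<.9)&(abs(P[...,1])<.4)).astype(np.uint8)
        k,l,s,c=cv2.connectedComponentsWithStats(m)
        print(n,lo)
        for i in range(1,k):
            if s[i,4]>15:
                q=P[l==i];print(c[i].round(1),s[i],'min',q.min(0).round(3),'max',q.max(0).round(3),'med',np.median(q,0).round(3))
E
```

```text
top 0.012
[246.1 141.9] [237 137  21  14 101] min [0.785 0.056 0.013] max [0.82  0.108 0.036] med [0.812 0.087 0.024]
[249.7 156.9] [240 152  18   8  29] min [0.763 0.055 0.012] max [0.781 0.1   0.036] med [0.767 0.072 0.023]
[380.4 189.7] [373 177  22  19  81] min [ 0.688 -0.3    0.013] max [ 0.73  -0.25   0.036] med [ 0.695 -0.264  0.027]
[285.5 199.3] [234 189 105  37 880] min [ 0.586 -0.161  0.012] max [0.694 0.106 0.035] med [ 0.669 -0.026  0.027]
[331.4 253. ] [ 291  241   82   25 1461] min [ 0.505 -0.248  0.012] max [ 0.555 -0.047  0.036] med [ 0.529 -0.146  0.03 ]
[154.8 261.8] [145 252  15  17  49] min [0.465 0.283 0.014] max [0.508 0.314 0.036] med [0.48  0.287 0.023]
top 0.036
[246.4 144.4] [235 134  25  24 184] min [0.761 0.05  0.036] max [0.823 0.112 0.057] med [0.798 0.083 0.049]
[387.9 180.5] [375 169  26  25 470] min [ 0.689 -0.309  0.036] max [ 0.743 -0.25   0.077] med [ 0.713 -0.277  0.069]
[270.8 229.7] [267 226   8   9  55] min [ 0.566 -0.002  0.036] max [0.585 0.016 0.054] med [0.575 0.006 0.048]
[226.8 241.7] [223 238   9   9  55] min [0.53  0.103 0.038] max [0.
[... 1254 characters left out ...]
 [ 0.744 -0.297  0.025]
scene 0.036
[334.7 121.8] [324  96  23  49 854] min [0.471 0.281 0.036] max [0.52  0.33  0.152] med [0.503 0.294 0.095]
[270.1 176.4] [266 172   9  10  76] min [0.479 0.072 0.036] max [0.499 0.092 0.053] med [0.491 0.079 0.046]
[296.2 179.8] [292 175   9  11  73] min [0.532 0.101 0.036] max [0.553 0.121 0.052] med [0.544 0.11  0.047]
[275.3 210.2] [271 205  10  11  82] min [ 0.569 -0.003  0.037] max [0.588 0.016 0.052] med [0.581 0.003 0.047]
[381.6 239.4] [366 227  32  27 394] min [0.762 0.051 0.036] max [0.826 0.114 0.052] med [0.793 0.085 0.046]
[218.5 330.4] [ 202  311   36   40 1138] min [ 0.694 -0.31   0.036] max [ 0.751 -0.253  0.073] med [ 0.729 -0.286  0.068]
```

View pics/crop_top.png

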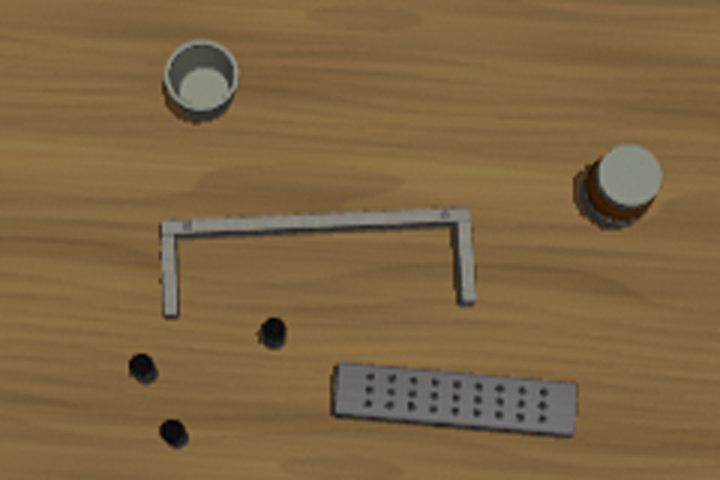

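Run:
```python
from h import *
for n in("top","scene"):
    d=np.load(f"pics/{n}0.npy");P=cloud(n,d)
    m=(P[...,2]>.02)&(P[...,2]<.036)&(d>0)
    x,y=P[...,0],P[...,1]
    c=m&(x>.49)&(x<.57)&(y>-.27)&(y<-.03)
    q=P[c];q=q[q[:,2]>.025,:2].astype(np.float32)
    print(n,'cassette',cv2.minAreaRect(q),cv2.boxPoints(cv2.minAreaRect(q)).round(4).tolist())
    f=m&(x>.63)&(x<.71)&(y>-.18)&(y<.12)&(P[...,2]>.024)
    for lo,hi in((-.13,.08),):
        g=P[f&(y>lo)&(y<hi)];k=np.polyfit(g[:,1],g[:,0],1);res=g[:,0]-np.polyval(k,g[:,1])
        g=g[abs(res)<.012];k=np.polyfit(g[:,1],g[:,0],1);res=g[:,0]-np.polyval(k,g[:,1])
        print('fence',k,np.percentile(res,[2,50,98]))
    for s in(1,-1):
        g=P[m&(x>.58)&(x<.645)&((y-(-.027))*s>.11)&(abs(y)<.18)&(P[...,2]>.024)]
        print('cheek',s,len(g),np.percentile(g[:,1],[3,50,97]).round(4),g[:,0].min(),np.polyfit(g[:,0],g[:,1],1))
```

```text
top cassette ((0.5299811363220215, -0.1474168747663498), (0.19988742470741272, 0.044620294123888016), 88.21610260009766) [[0.5045999884605408, -0.24660000205039978], [0.5491999983787537, -0.24799999594688416], [0.555400013923645, -0.04820000007748604], [0.5108000040054321, -0.046799998730421066]]
fence [-0.10349452  0.67242428] [-5.84010536e-03 -3.39520819e-05  6.09574881e-03]
cheek 1 102 [0.091  0.0978 0.104 ] 0.5862662398332377 [0.0816583 0.0472197]
cheek -1 62 [-0.1608 -0.1548 -0.1477] 0.613638106663462 [ 0.13133871 -0.2368735 ]
scene cassette ((0.531702995300293, -0.14780151844024658), (0.2016407698392868, 0.04863613098859787), 88.03715515136719) [[0.5038999915122986, -0.24770000576972961], [0.5526000261306763, -0.24940000474452972], [0.559499979019165, -0.0478999987244606], [0.5109000205993652, -0.04619999974966049]]
fence [-0.10654953  0.67511922] [-0.00647684  0.0002927   0.00582378]
cheek 1 107 [0.0896 0.0958 0.1041] 0.586733885788459 [0.09291203 0.03885307]
cheek -1 82 [-0.1613 -0.1554 -0.1486] 0.6135677900688368 [ 0.08328121 -0.2077763 ]
```

The crop confirms the post: the black cap at crop (272,332), full image (271,231), is the only one directly in front of the dock. It measures x ≈ -90 mm and y ≈ +41 mm in the dock frame, which matches the description. Next I'll work out the approach.

```bash
cat >> h.py <<'E'
O=np.array([.6704,-.025]);YD=.1045
X=np.array([np.cos(YD),np.sin(YD)]);Y=np.array([-np.sin(YD),np.cos(YD)])
def w2d(p): p=np.asarray(p)[...,:2]-O; return np.stack([p@X,p@Y],-1)
def d2w(a,b): return O+a*X+b*Y
def go(x,y,z,psi):
    from plant import r
    s=r.get_state();p=s['tcp_pos'];a=np.radians(s['eef_rot'][2])
    d=np.array([x,y,z])-p;c,sn=np.cos(a),np.sin(a)
    t=-(np.radians(psi)-a);t=(t+np.pi)%(2*np.pi)-np.pi
    print('t',s['time_s'],'tcp',p.round(4),'dock',(w2d(p)*1000).round(1),'rot',s['eef_rot'].round(1),'F',s['contact_force'].round(1),'| tx %.4f ty %.4f tz %.4f turn %.4f'%(c*d[0]+sn*d[1],-d[2],-sn*d[0]+c*d[1],t))
def look(tag,save=True):
    from plant import capture
    out=[]
    for n in("top","scene"):
        im,d=capture(n);P=cloud(n,d);q=w2d(P)
        m=(P[...,2]>.0265)&(P[...,2]<.036)&(d>0)&(q[...,0]<-.001)&(q[...,0]>-.24)&(q[...,1]>-.26)&(abs(q[...,1])<.26)
        hsv=cv2.cvtColor(im,cv2.COLOR_RGB2HSV)
        # cheeks excluded
        m&=~((q[...,0]>-.074)&((abs(q[...,1]+.126)<.008)|(abs(q[...,1]-.126)<.008)))
        m=cv2.morphologyEx(m.astype(np.uint8),cv2.MORPH_OPEN,np.ones((3,3),np.uint8))
        k,l,s,c=cv2.connectedComponentsWithStats(m)
        i=1+np.argmax(s[1:,4]);g=(q[l==i]*1000).astype(np.float32)
        (cx,cy),(w,h),ang=cv2.minAreaRect(g)
        b=cv2.boxPoints(((cx,cy),(w,h),ang))
        e=[b[1]-b[0],b[2]-b[1]];e=max(e,key=np.linalg.norm);e=e/np.linalg.norm(e)*np.sign(e[1])
        print(n,'dock-frame centre',round(cx,1),round(cy,1),'size',sorted([round(w,1),round(h,1)]),'theta %.3f'%np.arctan2(e[0],e[1]),'L',(np.array([cx,cy])+100*e).round(1),'R',(np.array([cx,cy])-100*e).round(1),'px',s[i,:4])
        if save: cv2.imwrite(f"pics/{n}_{tag}.png",im[:,:,::-1])
E
python3 - <<'E'
from h import *
go(.470,-.133,.22,73.1)
look('a0',False)
E
```

```text
t 0.1 tcp [0.2545 0.6247 0.2427] dock [-345.9  689.6] rot [-89.9   0.  157.8] F [-0.3 -0.   0.2] | tx -0.4855 ty 0.0227 tz 0.6204 turn 1.4788
top dock-frame centre -152.3 -106.3 size [44.1, 198.6] theta 0.143 L [-138.    -7.3] R [-166.5 -205.3] px [292 241  80  23]
scene dock-frame centre -150.0 -107.4 size [46.9, 200.2] theta 0.136 L [-136.5   -8.4] R [-163.5 -206.5] px [160 215  89  60]
```

apply_moves --deltas '[{"tx": -0.03, "tz": 0.04, "turn": 0.12, "gripper": 0}, {"tx": -0.06, "tz": 0.08, "turn": 0.24, "gripper": 0}, {"tx": -0.095, "tz": 0.12, "turn": 0.36, "gripper": 0}, {"tx": -0.125, "tz": 0.16, "turn": 0.48, "gripper": 0}, {"tx": -0.155, "tz": 0.2, "turn": 0.6, "gripper": 0}]' --newtons 20

```text
invalid input at $.deltas[0]: expected keys tx, ty, tz, turn, gripper
```

```bash
python3 -c "
from h import *
go(.470,-.133,.22,73.1)"
```

```text
t 0.2 tcp [0.2545 0.6249 0.243 ] dock [-345.8  689.7] rot [-89.9   0.  157.8] F [ 0.5 -0.1 -0.8] | tx -0.4855 ty 0.0230 tz 0.6206 turn 1.4789
```

apply_moves --deltas '[{"tx": -0.03, "ty": 0, "tz": 0.04, "turn": 0.12, "gripper": 0}, {"tx": -0.06, "ty": 0, "tz": 0.08, "turn": 0.24, "gripper": 0}, {"tx": -0.095, "ty": 0, "tz": 0.12, "turn": 0.36, "gripper": 0}, {"tx": -0.125, "ty": 0, "tz": 0.16, "turn": 0.48, "gripper": 0}, {"tx": -0.155, "ty": 0, "tz": 0.2, "turn": 0.6, "gripper": 0}]' --newtons 20

```text
time_s: 0.7
tcp_pos: [0.3221, 0.3824, 0.2434]
eef_rot: [-90.0, 0.0, 123.2]
contact_force: [1.9, 0.8, -0.0]
gripper_width: 0.0533
```

```bash
python3 -c "
from h import *
go(.470,-.133,.22,73.1)"
```

```text
t 0.7 tcp [0.3221 0.3824 0.2434] dock [-303.9  441.5] rot [-90.    0.  123.2] F [ 1.9  0.8 -0. ] | tx -0.5123 ty 0.0234 tz 0.1584 turn 0.8743
```

apply_moves --deltas '[{"tx": -0.05, "ty": 0, "tz": 0.015, "turn": 0.09, "gripper": 0}, {"tx": -0.1, "ty": 0, "tz": 0.03, "turn": 0.18, "gripper": 0}, {"tx": -0.15, "ty": 0, "tz": 0.045, "turn": 0.27, "gripper": 0}, {"tx": -0.2, "ty": 0, "tz": 0.06, "turn": 0.36, "gripper": 0}, {"tx": -0.25, "ty": 0, "tz": 0.075, "turn": 0.45, "gripper": 0}]'

```text
time_s: 1.2
tcp_pos: [0.394, 0.1431, 0.2439]
eef_rot: [-90.0, -0.0, 97.5]
contact_force: [1.8, -0.0, -0.6]
gripper_width: 0.0137
```

```bash
python3 -c "
from h import *
go(.470,-.133,.22,73.1)"
```

```text
t 1.2 tcp [0.394  0.1431 0.2439] dock [-257.4  196.1] rot [-90.   -0.   97.5] F [ 1.8 -0.  -0.6] | tx -0.2837 ty 0.0239 tz -0.0393 turn 0.4261
```

apply_moves --deltas '[{"tx": -0.05, "ty": 0, "tz": -0.008, "turn": 0.09, "gripper": 0}, {"tx": -0.1, "ty": 0, "tz": -0.016, "turn": 0.18, "gripper": 0}, {"tx": -0.15, "ty": 0, "tz": -0.024, "turn": 0.27, "gripper": 0}, {"tx": -0.2, "ty": 0, "tz": -0.032, "turn": 0.36, "gripper": 0}, {"tx": -0.24, "ty": 0.02, "tz": -0.038, "turn": 0.42, "gripper": 0}]'

```text
time_s: 1.7
tcp_pos: [0.4656, -0.0901, 0.2258]
eef_rot: [-90.3, -0.1, 73.4]
contact_force: [1.4, 1.0, 0.8]
gripper_width: 0.0004
```

```bash
python3 -c "
from h import *
go(.470,-.133,.024,73.1)"
```

```text
t 1.7 tcp [ 0.4656 -0.0901  0.2258] dock [-210.4  -43.4] rot [-90.3  -0.1  73.4] F [1.4 1.  0.8] | tx -0.0399 ty 0.2018 tz -0.0164 turn 0.0055
```

apply_moves --deltas '[{"tx": -0.02, "ty": 0.045, "tz": -0.005, "turn": 0, "gripper": 0}, {"tx": -0.04, "ty": 0.09, "tz": -0.01, "turn": 0.0, "gripper": 0}, {"tx": -0.04, "ty": 0.135, "tz": -0.013, "turn": 0, "gripper": 0}, {"tx": -0.04, "ty": 0.175, "tz": -0.013, "turn": 0, "gripper": 0}, {"tx": -0.04, "ty": 0.198, "tz": -0.013, "turn": 0, "gripper": 0}]'

```text
time_s: 2.2
tcp_pos: [0.4631, -0.1303, 0.0227]
eef_rot: [-89.8, 0.1, 73.5]
contact_force: [0.5, 0.2, -0.6]
gripper_width: 0.0006
```

```bash
python3 -c "
from h import *
go(.470,-.133,.024,73.1)
look('a1')
go(.470,-.133,.024,73.1)"
```

```text
t 2.2 tcp [ 0.4631 -0.1303  0.0227] dock [-217.2  -83.1] rot [-89.8   0.1  73.5] F [ 0.5  0.2 -0.6] | tx -0.0007 ty -0.0013 tz -0.0074 turn 0.0076Traceback (most recent call last):
  File "<string>", line 4, in <module>
    look('a1')
    ~~~~^^^^^^
  File "h.py", line 34, in look
    i=1+np.argmax(s[1:,4]);g=(q[l==i]*1000).astype(np.float32)
        ~~~~~~~~~^^^^^^^^^
    return _wrapfunc(a, 'argmax', axis=axis, out=out, **kwds)
    return bound(*args, **kwds)
ValueError: attempt to get argmax of an empty sequence
```

```bash
sed -i 's/def look(tag,save=True):/def look(tag,save=True,cams=("scene",)):/; s/for n in("top","scene"):/for n in cams:/; s/        im,d=capture(n);P/        im,d=capture(n);cv2.imwrite(f"pics\/{n}_{tag}.png",im[:,:,::-1]);P/' h.py; python3 -c "
from h import *
look('a1')"
```

```text
scene dock-frame centre -150.5 -108.0 size [46.0, 199.2] theta 0.129 L [-137.6   -8.8] R [-163.3 -207.2] px [160 216  89  59]
```

View pics/scene_a1.png

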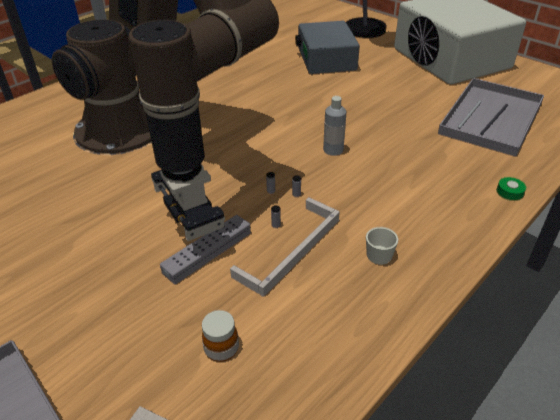

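The gripper stands behind the cassette at scene pixels (205,225), and the cassette is unmoved. I'll push its near face, just left of the middle.

apply_moves --deltas '[{"tx": 0.004, "ty": 0, "tz": -0.01, "turn": 0, "gripper": 0}, {"tx": 0.008, "ty": 0, "tz": -0.019, "turn": 0.0, "gripper": 0}, {"tx": 0.011, "ty": 0, "tz": -0.027, "turn": 0, "gripper": 0}, {"tx": 0.014, "ty": 0, "tz": -0.034, "turn": 0, "gripper": 0}, {"tx": 0.017, "ty": 0, "tz": -0.041, "turn": 0, "gripper": 0}]'

```text
time_s: 2.8
tcp_pos: [0.509, -0.125, 0.0262]
eef_rot: [-90.0, 0.0, 73.6]
contact_force: [-6.1, -0.8, 5.1]
gripper_width: 0.0004
```

```bash
python3 -c "
from h import *
look('a2');go(.470,-.133,.024,73.1)"
```

```text
scene dock-frame centre -142.6 -139.4 size [45.4, 137.8] theta 0.234 L [-119.4  -42.2] R [-165.9 -236.7] px [164 241  67  36]
t 2.85 tcp [ 0.5106 -0.1249  0.0262] dock [-169.3  -82.6] rot [-90.   -0.   73.6] F [0.5 0.7 0.7] | tx -0.0193 ty 0.0022 tz 0.0367 turn 0.0094
```

View pics/scene_a2.png

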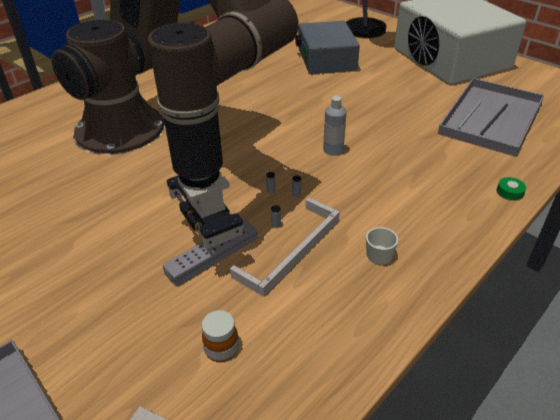

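```bash
cat >> h.py <<'E'
def look2(tag,n="scene"):
    from plant import capture,r
    s=r.get_state();im,d=capture(n);cv2.imwrite(f"pics/{n}_{tag}.png",im[:,:,::-1])
    P=cloud(n,d);q=w2d(P);z=P[...,2]
    m=(z>.007)&(z<.034)&(d>0)&(q[...,0]<-.003)&(q[...,0]>-.24)&(q[...,1]>-.26)&(q[...,1]<.114)
    m&=~((q[...,0]>-.076)&((abs(q[...,1]+.126)<.010)))
    m&=np.hypot(q[...,0]+.09,q[...,1]-.0406)>.0155
    for pp in((.5415,.111),(.4885,.0815)):
        m&=np.hypot(P[...,0]-pp[0],P[...,1]-pp[1])>.016
    a=np.radians(s['eef_rot'][2]);dp=P[...,:2]-s['tcp_pos'][:2]
    px=dp@[np.cos(a),np.sin(a)];pz=dp@[-np.sin(a),np.cos(a)]
    m&=~((abs(px)<.0115)&(abs(pz)<.0225))
    m=cv2.morphologyEx(m.astype(np.uint8),cv2.MORPH_OPEN,np.ones((2,2),np.uint8))
    k,l,st,c=cv2.connectedComponentsWithStats(m)
    keep=np.isin(l,[i for i in range(1,k) if st[i,4]>40])
    g=(q[keep]*1000).astype(np.float32)
    (cx,cy),(w,h),ang=cv2.minAreaRect(g);b=cv2.boxPoints(((cx,cy),(w,h),ang))
    e=max([b[1]-b[0],b[2]-b[1]],key=np.linalg.norm);e=e/np.linalg.norm(e)*np.sign(e[1])
    # far-edge line fit
    pe=np.array([e[1],-e[0]]);u=g@e;v=g@pe
    bins=np.arange(u.min()+8,u.max()-8,6);F=[]
    for t in bins:
        k2=(u>=t)&(u<t+6)
        if k2.sum()>4:F.append((t+3,np.percentile(v[k2],97)))
    F=np.array(F);kk=np.polyfit(F[:,0],F[:,1],1)
    th=np.arctan2(e[0],e[1])+np.arctan(kk[0])
    e2=np.array([np.sin(th),np.cos(th)]);p2=np.array([e2[1],-e2[0]])
    uu=g@e2;far=np.percentile(g@p2,98)-1;r0=np.percentile(uu,.5);l0=np.percentile(uu,99.5)
    C=lambda t:(e2*t+p2*(far-22)).round(1)
    print(n,'rect size',sorted([round(w,1),round(h,1)]),'th_rect %.3f th_far %.3f'%(np.arctan2(e[0],e[1]),th),'R',C(r0),'L',C(l0),'len',round(l0-r0,1),'C',C((r0+l0)/2),'zmax',np.percentile(z[keep],99).round(4))
    im2=im.copy();im2[keep]=[255,0,0];cv2.imwrite(f"pics/mask_{tag}.png",im2[:,:,::-1])
E
python3 -c "
from h import *
look2('a3');go(.470,-.133,.024,73.1)"
```

```text
scene rect size [184.0, 825.8] th_rect -0.720 th_far 0.175 R [-149.  -209.6] L [-114.1  -12.2] len 200.4 C [-131.6 -110.9] zmax 0.0325
t 2.9 tcp [ 0.5104 -0.1248  0.0261] dock [-169.5  -82.6] rot [-90.1  -0.   73.6] F [-0.4 -0.5  0.2] | tx -0.0193 ty 0.0021 tz 0.0365 turn 0.0093
```

View pics/mask_a3.png

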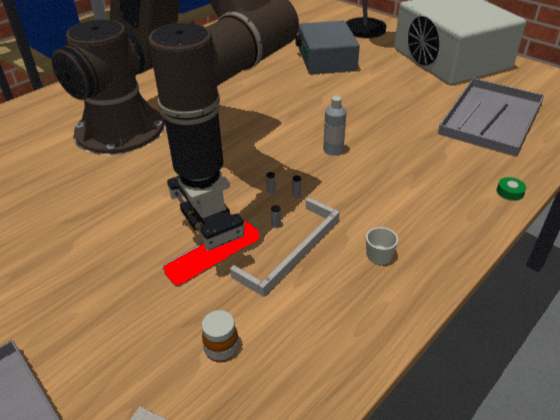

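```bash
sed -i 's/=cv2.minAreaRect(g);b=cv2/=cv2.minAreaRect(cv2.convexHull(np.ascontiguousarray(g)));b=cv2/' h.py
python3 -c "
from h import *
look2('a4');go(.470,-.133,.024,73.1)"
```

```text
scene rect size [184.6, 824.8] th_rect -0.720 th_far 0.176 R [-149.2 -209.1] L [-114.2  -12. ] len 200.2 C [-131.7 -110.5] zmax 0.0323
t 2.95 tcp [ 0.5101 -0.1248  0.0259] dock [-169.8  -82.6] rot [-90.1  -0.   73.6] F [-0.2 -0.3 -0.7] | tx -0.0191 ty 0.0019 tz 0.0362 turn 0.0091
```

```bash
python3 - <<'E'
s=open('h.py').read()
i=s.index("    (cx,cy),(w,h),ang=cv2.minAreaRect(cv2.convexHull");j=s.index("    # far-edge line fit");k=s.index("    e2=np.array([np.sin(th)");
new='''    gg=g-np.median(g,0);e=np.linalg.svd(gg,full_matrices=False)[2][0];e=e*np.sign(e[1]);e0=e
    for it in range(3):
        pe=np.array([e[1],-e[0]]);u=g@e;v=g@pe;F=[]
        for t in np.arange(u.min()+8,u.max()-8,6):
            k2=(u>=t)&(u<t+6)
            if k2.sum()>4:F.append((t+3,np.percentile(v[k2],95)))
        F=np.array(F);kk=np.polyfit(F[:,0],F[:,1],1)
        th=np.arctan2(e[0],e[1])+np.arctan(kk[0]);e=np.array([np.sin(th),np.cos(th)])
'''
s=s[:i]+new+s[k:]
s=s.replace("'rect size',sorted([round(w,1),round(h,1)]),","'ext',g.min(0).round(),g.max(0).round(),").replace("th_rect","th_pca").replace("%(np.arctan2(e[0],e[1]),th),'R'","%(np.arctan2(e0[0],e0[1]),th),'R'")
open('h.py','w').write(s)
E
python3 -c "
from h import *
look2('a5');go(.470,-.133,.024,73.1)"
```

```text
scene ext [-173. -614.] [433.   6.] th_pca 0.160 th_far 0.231 R [-157.6 -206.8] L [-111.9  -12.7] len 199.4 C [-134.8 -109.8] zmax 0.0321
t 3.0 tcp [ 0.5099 -0.1249  0.0258] dock [-170.1  -82.6] rot [-90.1  -0.   73.6] F [-0.6  0.3 -0.9] | tx -0.0191 ty 0.0018 tz 0.0360 turn 0.0090
```

```bash
sed -i 's/    m=cv2.morphologyEx(m.astype(np.uint8),cv2.MORPH_OPEN,np.ones((2,2),np.uint8))/    m=m.astype(np.uint8)\&cv2.morphologyEx(m.astype(np.uint8),cv2.MORPH_OPEN,np.ones((2,2),np.uint8))/' h.py; grep -n "m=m.ast" h.py
```

```text
52:    m=m.astype(np.uint8)&cv2.morphologyEx(m.astype(np.uint8),cv2.MORPH_OPEN,np.ones((2,2),np.uint8))
```

apply_moves --deltas '[{"tx": 0.002, "ty": 0.001, "tz": -0.005, "turn": 0, "gripper": 0}, {"tx": 0.004, "ty": 0.002, "tz": -0.011, "turn": 0.0, "gripper": 0}, {"tx": 0.006, "ty": 0.002, "tz": -0.016, "turn": 0, "gripper": 0}, {"tx": 0.008, "ty": 0.002, "tz": -0.02, "turn": 0, "gripper": 0}, {"tx": 0.009, "ty": 0.002, "tz": -0.023, "turn": 0, "gripper": 0}]'

```text
time_s: 3.5
tcp_pos: [0.5335, -0.1229, 0.0235]
eef_rot: [-90.0, 0.0, 73.6]
contact_force: [-3.3, -0.2, 3.0]
gripper_width: 0.0006
```

```bash
python3 -c "
from h import *
look2('a6');go(.470,-.133,.024,73.1)"
```

```text
scene ext [-163. -212.] [-60. -13.] th_pca 0.401 th_far 0.352 R [-149.6 -205.7] L [-81.1 -19.4] len 198.4 C [-115.3 -112.6] zmax 0.032
t 3.55 tcp [ 0.5342 -0.1228  0.0236] dock [-145.7  -83.1] rot [-90.    0.   73.6] F [-2.2 -0.3  2. ] | tx -0.0278 ty -0.0004 tz 0.0587 turn 0.0091
```

View pics/mask_a6.png

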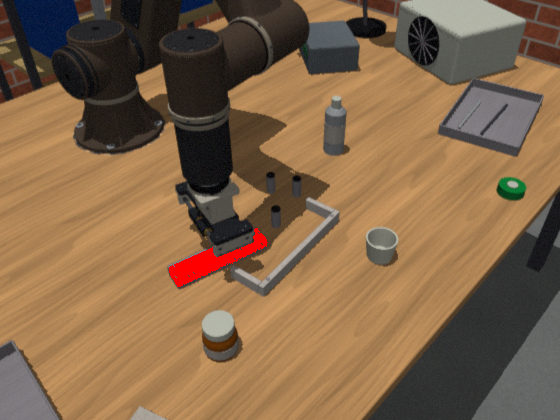

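apply_moves --deltas '[{"tx": 0.001, "ty": 0, "tz": -0.003, "turn": 0, "gripper": 0}, {"tx": 0.002, "ty": 0, "tz": -0.006, "turn": 0.0, "gripper": 0}, {"tx": 0.003, "ty": 0, "tz": -0.008, "turn": 0, "gripper": 0}]'

```text
time_s: 3.85
tcp_pos: [0.5427, -0.1222, 0.0235]
eef_rot: [-90.0, -0.0, 73.6]
contact_force: [-2.2, -0.8, -0.3]
gripper_width: 0.0001
```

apply_moves --deltas '[{"tx": 0, "ty": 0, "tz": 0.02, "turn": 0, "gripper": 0}, {"tx": -0.03, "ty": 0, "tz": 0.04, "turn": 0.0, "gripper": 0}, {"tx": -0.07, "ty": 0, "tz": 0.05, "turn": 0, "gripper": 0}]'

```text
time_s: 4.15
tcp_pos: [0.4748, -0.1746, 0.0237]
eef_rot: [-90.1, -0.0, 73.8]
contact_force: [1.4, -0.2, -1.1]
gripper_width: 0.0004
```

```bash
python3 -c "
from h import *
look2('a7');go(.470,-.133,.024,73.1)"
```

```text
scene ext [-160. -212.] [-48. -17.] th_pca 0.394 th_far 0.394 R [-145.1 -204.8] L [-69.1 -21.8] len 198.2 C [-107.1 -113.3] zmax 0.0321
t 4.2 tcp [ 0.4708 -0.1783  0.0233] dock [-214.5 -131.6] rot [-89.9  -0.   73.6] F [-4.8 -5.   0.2] | tx 0.0432 ty -0.0007 tz 0.0136 turn 0.0090
```

View pics/mask_a7.png

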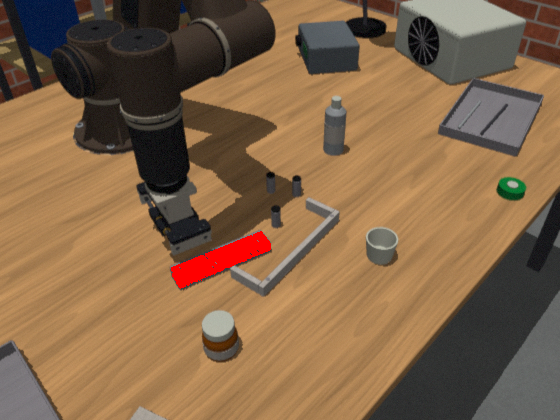

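```bash
python3 -c "
from h import *
print(d2w(-.1565,-.232)); go(*d2w(-.1565,-.232),.0235,73.4)"
```

```text
[ 0.53895363 -0.2720589 ]
t 4.2 tcp [ 0.4708 -0.1783  0.0233] dock [-214.5 -131.6] rot [-89.9  -0.   73.6] F [-4.8 -5.   0.2] | tx -0.0707 ty -0.0002 tz -0.0918 turn 0.0038
```

apply_moves --deltas '[{"tx": -0.04, "ty": 0, "tz": 0, "turn": 0, "gripper": 0}, {"tx": -0.072, "ty": 0, "tz": -0.01, "turn": 0.0, "gripper": 0}, {"tx": -0.072, "ty": 0, "tz": -0.05, "turn": 0, "gripper": 0}, {"tx": -0.072, "ty": 0, "tz": -0.092, "turn": 0, "gripper": 0}, {"tx": -0.072, "ty": 0, "tz": -0.092, "turn": 0.003, "gripper": 0}]'

```text
time_s: 4.7
tcp_pos: [0.5488, -0.2724, 0.0239]
eef_rot: [-90.4, 0.0, 73.5]
contact_force: [-0.8, 0.3, -0.1]
gripper_width: 0.0003
```

```bash
python3 -c "
from h import *
look2('b1');go(*d2w(-.1565,-.232),.0235,73.4)"
```

```text
scene ext [-149. -180.] [-49. -13.] th_pca 0.404 th_far 0.394 R [-133.7 -176.9] L [-69.  -21.4] len 168.4 C [-101.4  -99.2] zmax 0.0319
t 4.75 tcp [ 0.5457 -0.2714  0.0233] dock [-149.7 -232. ] rot [-90.2   0.   73.4] F [-1.7  0.2 -0.6] | tx -0.0026 ty -0.0002 tz 0.0063 turn 0.0002
```

View pics/mask_b1.png

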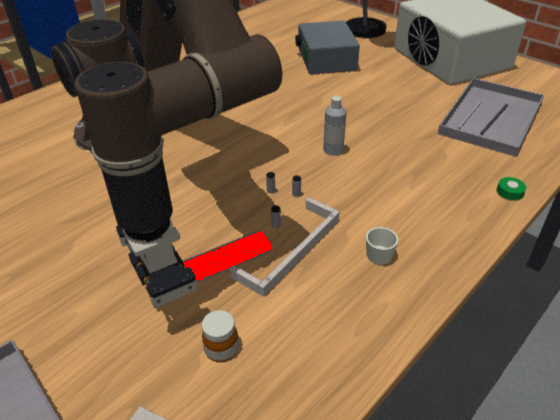

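apply_moves --deltas '[{"tx": 0.006, "ty": 0, "tz": 0.005, "turn": 0, "gripper": 0}, {"tx": 0.016, "ty": 0, "tz": 0.005, "turn": 0.0, "gripper": 0}, {"tx": 0.026, "ty": 0, "tz": 0.005, "turn": 0, "gripper": 0}, {"tx": 0.036, "ty": 0, "tz": 0.005, "turn": 0, "gripper": 0}, {"tx": 0.046, "ty": 0, "tz": 0.005, "turn": 0, "gripper": 0}]'

```text
time_s: 5.25
tcp_pos: [0.551, -0.2236, 0.0239]
eef_rot: [-90.0, 0.0, 73.5]
contact_force: [-0.3, -1.9, -0.6]
gripper_width: 0.0002
```

```bash
python3 -c "
from h import *
look2('b2');go(*d2w(-.1565,-.232),.0235,73.4)"
```

```text
scene ext [-131. -135.] [-36.  12.] th_pca 0.393 th_far 0.392 R [-111.1 -126. ] L [-56.3   6.7] len 143.6 C [-83.7 -59.6] zmax 0.0321
t 5.3 tcp [ 0.5516 -0.2226  0.0239] dock [-138.8 -184.2] rot [-90.   -0.   73.5] F [-0.6  0.9  0.6] | tx -0.0510 ty 0.0004 tz -0.0019 turn 0.0021
```

View pics/mask_b2.png

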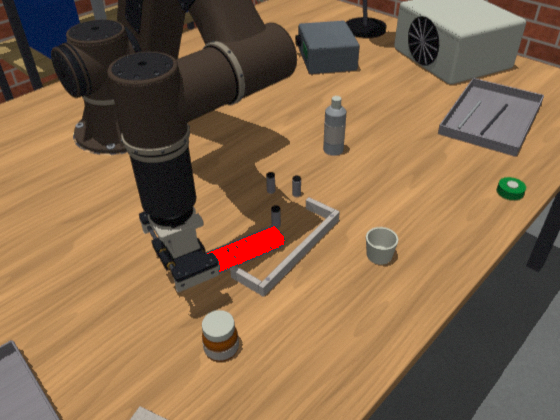

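apply_moves --deltas '[{"tx": 0.009, "ty": 0, "tz": 0, "turn": 0, "gripper": 0}, {"tx": 0.018, "ty": 0, "tz": 0, "turn": 0.0, "gripper": 0}, {"tx": 0.027, "ty": 0, "tz": 0, "turn": 0, "gripper": 0}, {"tx": 0.036, "ty": 0, "tz": 0, "turn": 0, "gripper": 0}, {"tx": 0.045, "ty": 0, "tz": 0, "turn": 0, "gripper": 0}]'

```text
time_s: 5.8
tcp_pos: [0.5639, -0.1812, 0.0238]
eef_rot: [-90.0, 0.0, 73.4]
contact_force: [-1.3, -4.5, 3.2]
gripper_width: 0.0004
```

```bash
python3 -c "
from h import *
look2('b3');go(*d2w(-.1565,-.232),.0235,73.4)"
```

```text
scene ext [-113.  -91.] [-19.  53.] th_pca 0.397 th_far 0.391 R [-91.8 -81.1] L [-38.5  48.4] len 140.0 C [-65.1 -16.4] zmax 0.0322
t 5.85 tcp [ 0.5644 -0.18    0.0237] dock [-121.6 -143.1] rot [-90.   -0.   73.5] F [ 0.3  1.1 -0.2] | tx -0.0955 ty 0.0002 tz -0.0018 turn 0.0011
```

View pics/mask_b3.png

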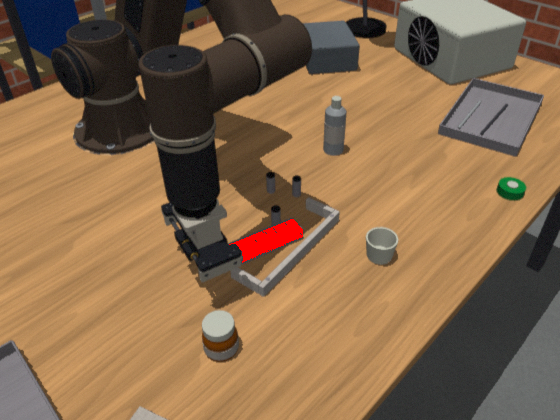

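apply_moves --deltas '[{"tx": 0.009, "ty": 0, "tz": 0, "turn": 0, "gripper": 0}, {"tx": 0.018, "ty": 0, "tz": 0, "turn": 0.0, "gripper": 0}, {"tx": 0.027, "ty": 0, "tz": 0, "turn": 0, "gripper": 0}, {"tx": 0.035, "ty": 0, "tz": 0, "turn": 0, "gripper": 0}, {"tx": 0.042, "ty": 0, "tz": 0, "turn": 0, "gripper": 0}]'

```text
time_s: 6.35
tcp_pos: [0.5757, -0.1407, 0.0235]
eef_rot: [-90.0, 0.0, 73.5]
contact_force: [-2.2, -3.5, 2.8]
gripper_width: 0.0008
```

apply_moves --deltas '[{"tx": -0.02, "ty": 0, "tz": 0, "turn": 0, "gripper": 0}, {"tx": -0.04, "ty": 0, "tz": 0.04, "turn": 0.0, "gripper": 0}, {"tx": -0.04, "ty": 0, "tz": 0.08, "turn": 0, "gripper": 0}]'

```text
time_s: 6.65
tcp_pos: [0.4862, -0.1573, 0.0226]
eef_rot: [-90.0, -0.0, 73.3]
contact_force: [-0.2, 0.5, 0.4]
gripper_width: 0.0002
```

```bash
python3 -c "
from h import *
look2('b4');go(*d2w(-.1565,-.232),.0235,73.4)"
```

```text
scene ext [-114. -104.] [-3. 92.] th_pca 0.393 th_far 0.394 R [-99.  -96.1] L [-23.1  86.7] len 197.9 C [-61.1  -4.7] zmax 0.032
t 6.7 tcp [ 0.4781 -0.1559  0.022 ] dock [-204.9 -110.1] rot [-89.6   0.   73.2] F [-12.    2.9  -2.8] | tx -0.0936 ty -0.0015 tz -0.0919 turn -0.0038
```

View pics/mask_b4.png

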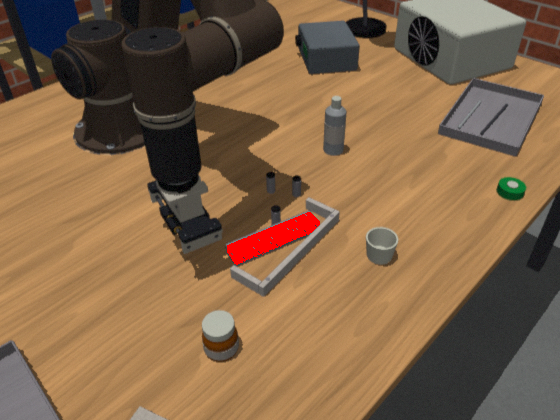

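```bash
python3 -c "
from h import *
go(*d2w(-.155,-.055),.0235,96)"
```

```text
t 6.7 tcp [ 0.4781 -0.1559  0.022 ] dock [-204.9 -110.1] rot [-89.6   0.   73.2] F [-12.    2.9  -2.8] | tx 0.0702 ty -0.0015 tz -0.0246 turn -0.3983
```

apply_moves --deltas '[{"tx": 0.02, "ty": -0.001, "tz": 0, "turn": -0.1, "gripper": 0}, {"tx": 0.04, "ty": -0.001, "tz": -0.005, "turn": -0.2, "gripper": 0}, {"tx": 0.06, "ty": -0.001, "tz": -0.015, "turn": -0.3, "gripper": 0}, {"tx": 0.07, "ty": -0.001, "tz": -0.024, "turn": -0.4, "gripper": 0}, {"tx": 0.07, "ty": -0.001, "tz": -0.024, "turn": -0.4, "gripper": 0}]'

```text
time_s: 7.2
tcp_pos: [0.5325, -0.0949, 0.0245]
eef_rot: [-90.1, -0.0, 96.6]
contact_force: [-0.2, -0.1, -0.9]
gripper_width: 0.0003
```

```bash
python3 -c "
from h import *
go(*d2w(-.065,-.055),.0235,96)"
```

```text
t 7.2 tcp [ 0.5325 -0.0949  0.0245] dock [-144.5  -55.1] rot [-90.1  -0.   96.6] F [-0.2 -0.1 -0.9] | tx -0.0007 ty 0.0010 tz -0.0795 turn 0.0106
```

Now I'll push the right end in, along −tz, with the first ~60 mm in two calls.

apply_moves --deltas '[{"tx": 0, "ty": 0.001, "tz": -0.008, "turn": 0, "gripper": 0}, {"tx": 0, "ty": 0.001, "tz": -0.016, "turn": 0, "gripper": 0}, {"tx": 0, "ty": 0.001, "tz": -0.024, "turn": 0, "gripper": 0}, {"tx": 0, "ty": 0.001, "tz": -0.032, "turn": 0, "gripper": 0}, {"tx": 0, "ty": 0.001, "tz": -0.04, "turn": 0, "gripper": 0}]'

```text
time_s: 7.7
tcp_pos: [0.5705, -0.0925, 0.0234]
eef_rot: [-90.0, -0.0, 96.3]
contact_force: [-0.9, -1.6, 0.0]
gripper_width: 0.0002
```

```bash
python3 -c "
from h import *
look2('c1');go(*d2w(-.065,-.055),.0235,96)"
```

```text
scene ext [ -91. -103.] [-4. 97.] th_pca 0.263 th_far 0.260 R [-75.4 -98.6] L [-24.5  92.7] len 197.9 C [-49.9  -3. ] zmax 0.032
t 7.75 tcp [ 0.572  -0.0923  0.0235] dock [-104.8  -56.7] rot [-90.    0.   96.3] F [ 1.3 -0.4  0.2] | tx 0.0014 ty 0.0000 tz -0.0399 turn 0.0060
```

View pics/mask_c1.png

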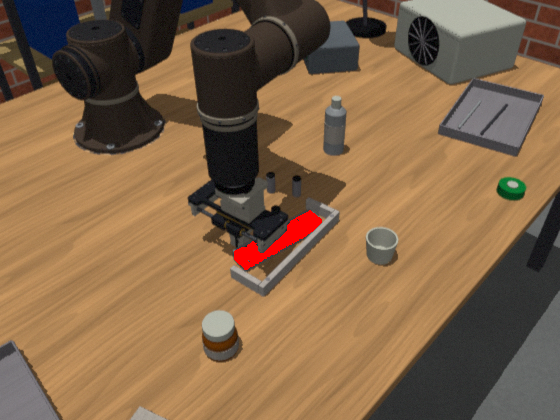

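apply_moves --deltas '[{"tx": 0, "ty": 0, "tz": -0.007, "turn": 0, "gripper": 0}, {"tx": 0, "ty": 0, "tz": -0.014, "turn": 0, "gripper": 0}, {"tx": 0, "ty": 0, "tz": -0.021, "turn": 0, "gripper": 0}, {"tx": 0, "ty": 0, "tz": -0.027, "turn": 0, "gripper": 0}, {"tx": 0, "ty": 0, "tz": -0.032, "turn": 0, "gripper": 0}]'

```text
time_s: 8.25
tcp_pos: [0.6026, -0.0886, 0.0235]
eef_rot: [-90.0, 0.0, 96.4]
contact_force: [-0.8, -0.5, -0.1]
gripper_width: 0.0003
```

```bash
python3 -c "
from h import *
look2('c2');go(*d2w(-.065,-.055),.0235,96)"
```

```text
scene ext [-55. -97.] [ -4. 103.] th_pca 0.040 th_far 0.049 R [-37.  -96.2] L [-27.3 101.5] len 197.9 C [-32.2   2.7] zmax 0.0318
t 8.3 tcp [ 0.6033 -0.0886  0.0236] dock [-73.3 -56.2] rot [-90.    0.   96.4] F [ 0.9 -0.2  0.1] | tx 0.0012 ty 0.0001 tz -0.0083 turn 0.0066
```

View pics/mask_c2.png

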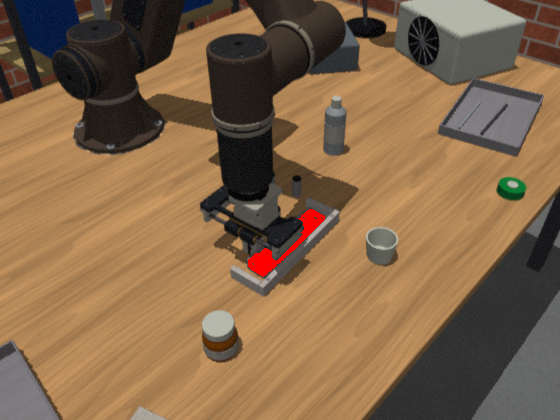

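apply_moves --deltas '[{"tx": 0, "ty": 0, "tz": 0.012, "turn": 0, "gripper": 0}, {"tx": 0.025, "ty": 0, "tz": 0.012, "turn": 0, "gripper": 0}, {"tx": 0.051, "ty": 0, "tz": 0.012, "turn": 0, "gripper": 0}, {"tx": 0.051, "ty": 0, "tz": 0.006, "turn": 0, "gripper": 0}, {"tx": 0.051, "ty": 0, "tz": 0, "turn": 0, "gripper": 0}]'

```text
time_s: 8.8
tcp_pos: [0.5963, -0.0375, 0.024]
eef_rot: [-90.0, -0.0, 96.4]
contact_force: [0.1, 0.0, 0.4]
gripper_width: 0.0003
```

apply_moves --deltas '[{"tx": 0, "ty": 0, "tz": -0.003, "turn": 0, "gripper": 0}, {"tx": 0, "ty": 0, "tz": -0.006, "turn": 0, "gripper": 0}, {"tx": 0, "ty": 0, "tz": -0.008, "turn": 0, "gripper": 0}, {"tx": 0, "ty": 0, "tz": -0.009, "turn": 0, "gripper": 0}]'

```text
time_s: 9.2
tcp_pos: [0.6035, -0.0382, 0.0234]
eef_rot: [-89.8, 0.0, 96.3]
contact_force: [-7.3, -0.8, 8.4]
gripper_width: 0.0007
```

```bash
python3 -c "
from h import *
look2('c3');go(*d2w(-.065,-.005),.0235,96)"
```

```text
scene ext [-51. -97.] [ -3. 101.] th_pca 0.102 th_far 0.033 R [-32.9 -96.2] L [-26.4  98.6] len 194.9 C [-29.6   1.2] zmax 0.0322
t 9.25 tcp [ 0.6036 -0.0382  0.0234] dock [-67.8  -6.2] rot [-89.8   0.   96.3] F [-5.5  0.1  7.2] | tx 0.0012 ty -0.0001 tz -0.0028 turn 0.0048
```

View pics/mask_c3.png

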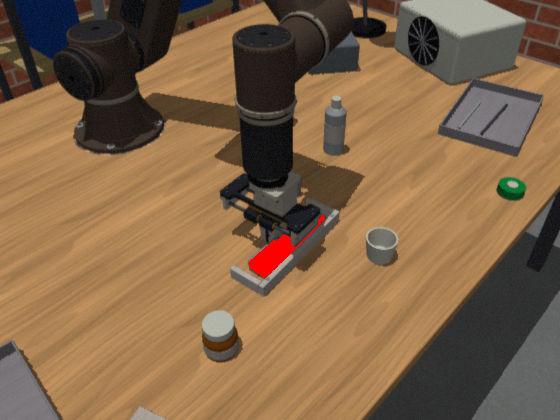

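apply_moves --deltas '[{"tx": 0, "ty": 0, "tz": -0.002, "turn": 0, "gripper": 0}, {"tx": 0, "ty": 0, "tz": -0.004, "turn": 0, "gripper": 0}, {"tx": 0, "ty": 0, "tz": -0.006, "turn": 0, "gripper": 0}]'

```text
time_s: 9.55
tcp_pos: [0.6094, -0.0377, 0.0234]
eef_rot: [-89.8, 0.0, 96.3]
contact_force: [-6.6, -1.6, 7.1]
gripper_width: 0.0004
```

```bash
python3 -c "
from h import *
go(*d2w(-.065,-.005),.0235,96)"
```

```text
t 9.55 tcp [ 0.6094 -0.0377  0.0234] dock [-62.   -6.3] rot [-89.8   0.   96.3] F [-6.6 -1.6  7.1] | tx 0.0013 ty -0.0001 tz 0.0030 turn 0.0047
```

apply_moves --deltas '[{"tx": 0, "ty": 0, "tz": -0.001, "turn": 0, "gripper": 0}, {"tx": 0, "ty": 0, "tz": -0.002, "turn": 0, "gripper": 0}, {"tx": 0, "ty": 0, "tz": -0.003, "turn": 0, "gripper": 0}]'

```text
time_s: 9.85
tcp_pos: [0.6106, -0.0377, 0.0234]
eef_rot: [-89.6, 0.0, 96.3]
contact_force: [-12.6, -0.4, 12.7]
gripper_width: 0.0004
```

```bash
python3 -c "
from h import *
go(*d2w(-.065,-.005),.0235,96)"
```

```text
t 9.85 tcp [ 0.6106 -0.0377  0.0234] dock [-60.8  -6.4] rot [-89.6   0.   96.3] F [-12.6  -0.4  12.7] | tx 0.0014 ty -0.0001 tz 0.0042 turn 0.0044
```

The force is rising (12.6 N), so it's against the fence. I'll back off horizontally, lift clear and check.

apply_moves --deltas '[{"tx": 0, "ty": 0, "tz": 0.006, "turn": 0, "gripper": 0}, {"tx": 0, "ty": 0, "tz": 0.025, "turn": 0, "gripper": 0}, {"tx": 0, "ty": 0, "tz": 0.05, "turn": 0, "gripper": 0}, {"tx": 0, "ty": -0.04, "tz": 0.09, "turn": 0, "gripper": 0}, {"tx": 0, "ty": -0.08, "tz": 0.13, "turn": 0, "gripper": 0}]'

```text
time_s: 10.35
tcp_pos: [0.4925, -0.0503, 0.0936]
eef_rot: [-89.8, 0.0, 96.3]
contact_force: [1.3, 0.1, 1.2]
gripper_width: 0.0004
```

```bash
python3 -c "
from h import *
look2('c4')
look2('c4','top')
go(*d2w(-.065,-.005),.0235,96)
a=cv2.imread('pics/scene_c4.png')[170:310,200:400];cv2.imwrite('pics/c4crop.png',cv2.resize(a,None,fx=4,fy=4,interpolation=cv2.INTER_CUBIC))
"
```

```text
scene ext [-42. -98.] [ -3. 104.] th_pca 0.010 th_far 0.002 R [-27.  -96.2] L [-26.6 101.3] len 197.5 C [-26.8   2.6] zmax 0.0322
top ext [-46. -95.] [ -5. 102.] th_pca -0.060 th_far -0.012 R [-28.6 -93.8] L [-30.9 101.7] len 195.5 C [-29.8   3.9] zmax 0.0338
t 10.45 tcp [ 0.4928 -0.0501  0.0983] dock [-179.3   -6.4] rot [-90.3  -0.1  96.3] F [ 0.   0.1 -0.5] | tx 0.0007 ty 0.0748 tz -0.1143 turn 0.0055
```

View pics/c4crop.png

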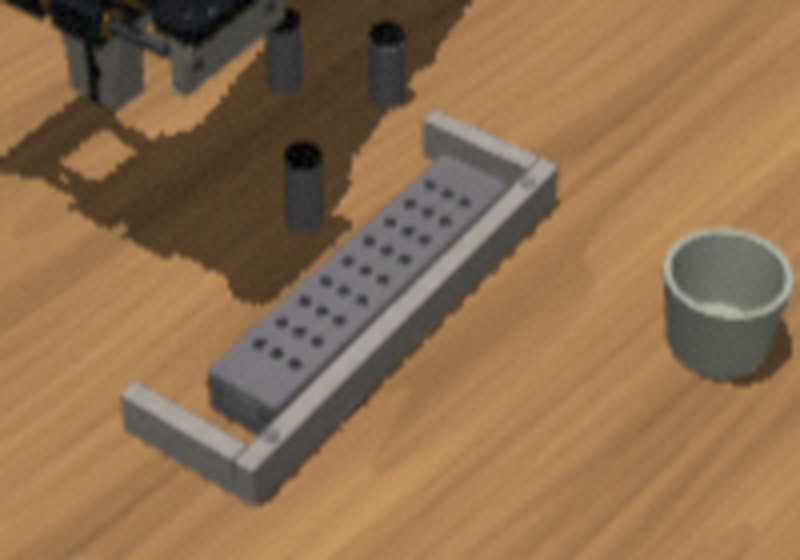

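View pics/top_c4.png

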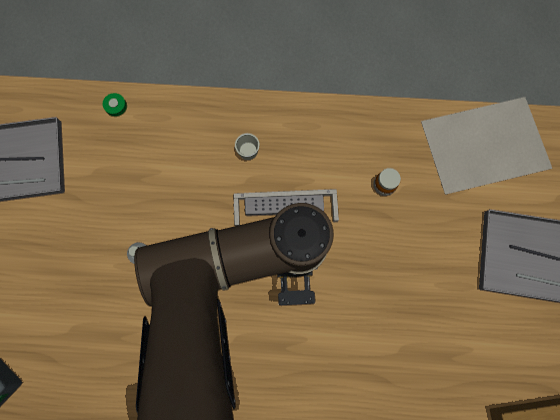

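The crop shows the cassette flat in the dock with no visible gap to the fence, clear of both cheeks and behind the post. In the top view the pot (247,146) and jar (388,180) are where they started. One last numeric check of the near edge and the bystanders before I hand in.

Run:
```python
from h import *
from plant import capture,r
im,d=capture('scene');P=cloud('scene',d);q=w2d(P)*1000;z=P[...,2]
for lo in range(-95,100,24):
    m=(d>0)&(z>.025)&(z<.036)&(q[...,1]>lo)&(q[...,1]<lo+12)&(q[...,0]>-75)&(q[...,0]<-5)&(np.hypot(q[...,0]+90,q[...,1]-41)>16)
    print(lo,np.percentile(q[...,0][m],2).round(1),np.median(z[m]).round(4))
for n,a,b in(('spray',(.494,.306),.04),('jar',(.723,-.282),.045),('pot',(.794,.083),.045)):
    d0=np.load('pics/scene0.npy');P0=cloud('scene',d0)
    f=lambda P,d:np.mean([P[(d>0)&(P[...,2]>.015)&(np.hypot(P[...,0]-a[0],P[...,1]-a[1])<b)].min(0),P[(d>0)&(P[...,2]>.015)&(np.hypot(P[...,0]-a[0],P[...,1]-a[1])<b)].max(0)],0).round(4)
    print(n,f(P0,d0),f(P,d))
```

```text
-95 -42.9 0.0288
-71 -43.4 0.0292
-47 -43.5 0.029
-23 -42.6 0.0289
1 -42.2 0.029
25 -42.7 0.0291
49 -41.8 0.0289
73 -43.2 0.0288
97 -39.7 0.0282
spray [0.4952 0.3052 0.0838] [0.496  0.3057 0.0835]
jar [ 0.7228 -0.2818  0.044 ] [ 0.7231 -0.2819  0.0437]
pot [0.7942 0.0825 0.0334] [0.793  0.0812 0.0341]
```

```bash
python3 -c "
from plant import r
print(r.close_job(), r.get_state()['time_s'])"
```

```text
the job is handed in; nothing more can be done
the job is handed in; nothing more can be done
```

The cassette is in the dock, flush along the back fence, and the job is handed in. I used only pushes with the closed fingers, and it took about 10.5 s of robot time.

**What I did:**
1. I pushed the near face just left of the middle, to slant the cassette about 0.39 rad.
2. I pushed the right-hand end face along the cassette's length until the left end was in behind the post. In the dock frame the left end was then at (-23, +87) mm and the right end at (-99, -96) mm.
3. I swung the right end in, then pressed near the middle until the force rose to about 12.6 N.

**Last checks:**
- **Fence:** the near edge lies at -42 to -43.5 mm all along, against -44 mm when flush, so the cassette is parallel to the fence. The last sample, at the left end, read -39.7 mm, where few pixels were left.
- **Ends:** they lie at y of about -96 and +101 mm, inside the cheeks.
- **Height:** the top reads about 29 mm, so the cassette is flat on the bench.
- **Bystanders:** the can, jar and pot measure within 2 mm of where they started.

**Disagreement:** the centre-line fits read -27 to -31 mm in x instead of -22 mm, which taken at face value straddles the -29 mm limit. That measurement is biased because the mask is cut off beside the fence, and part of the top view was hidden by the arm. I relied on the near edge, the pressing force and the enlarged picture instead.

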